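# Block the beam and index the filter slide

### The arm

A 7-joint arm with a two-finger parallel gripper is mounted at the origin on the work surface. World frame = base frame: x ahead of the robot, y to its left, z up, the work surface at z = 0. Lengths are in m, angles in rad, forces in N, time in s.
With the tool pointing down it reaches from about 0.4 to 0.85 m from the base axis. Payload 10.4 kg.
Tool frame: the origin (TCP) lies at the very end of the fingers, on their centre line; the grasp point (between the pads) lies 19 mm behind it; z points along the fingers, y is the direction in which the jaws open and shut (so a half turn about z gives the same grasp; the last joint's range is limited). The gripper opens to 87 mm and grips with 3 to 60 N. Pads are 19 mm wide; open, the fingers measure 117 mm over their backs; the gripper's body (75 mm by 190 mm) begins 51 mm behind the grasp point.
Start: joints at [1.182, 0.332, -0.065, 1.46, 0.022, 1.35, -0.088], TCP at [0.224, -0.584, 0.223] pointing down, gripper open.
Joint ranges: [-2.6, 2.6], [-0.5, 2.12], [-1.47, 1.34], [0.16, 2.42], [-1.27, 4.41], [0.06, 2.06], [-2.6, 2.6]. Speed limits (rad/s): [2.22, 2.22, 2.79, 2.79, 3.14, 3.14, 3.14].

### API

Orientations are given as a unit quaternion [x, y, z, w].
In Python, from bench import r, eyes, job gives the robot as it stands. The module is installed in compiled form; this text tells all that it offers.
- The arm moves only by the tool play_rows, never from a script. Its argument "motion" is a list of rows, each a list of 7 numbers: the shift along the tool's x, y, z as a fraction of full scale, then the turn, a rotation vector about the tool's x, y, z as a fraction of full scale, then the opening in per cent of the stroke, from 0 (shut) to 100 (fully open). A call has 1 to 5 rows; each row is the pose to reach, as a shift and turn from the pose commanded when the call began, along the tool's axes at that moment; what a row does not reach only later rows make up. Full scale, the value 1, is 0.2 m for a shift and 90 degrees for a turn. A row lasts 1/8 s, in which the tool goes at most 62.5 mm and 10.7 degrees, less where a joint would pass 70% of its speed; a pose out of reach is approached as far as the arm can. A call with a number of a shift or a turn outside -1 to 1 is refused whole. A call with a gripper value outside its range is refused whole. The fingers move at their own pace and stop on an object; "squeeze" is the grip in N (left out, the last holds). Time passes only in rows, so rows that repeat a pose let the fingers close. It gives the time, the measured TCP pose, the force and the opening at its end, in the units of the state.
- r.read_state(): the state, without advancing time (a new reading comes with each control period).
- eyes.camera(name): name is "side" or "top"; returns a dict with "image" (420x560x3 uint8, red, green, blue), "mtx" (3x3 intrinsics, pixels), "dist" ([k1, k2, p1, p2, k3] as OpenCV has them; the pictures are not rectified), "R" (3x3) and "t" (3): a world point X has camera coordinates R X + t. Camera axes: x right, y down, z forward; pixel columns grow to the right and rows downward; lengths in m; the calibration is good to about 2 mm. A picture is of the moment at which its call begins. There is no depth.
- job.close_job(): hands the job in, once; it reports no verdict.
Trained networks look in a picture, given as the dict that the camera call returned (one of the last four; its "shot" number tells which), for a name from the list of things; names that differ only in an ending like _2 or _b are one class to them, and where a whole thing is asked for, a point or a joint stands for the part that bears it (a point fixed in the world has none). Each returns a list of dicts, best first, with "p" (0 to 1); they miss things now and then, are a little off and sometimes report something else, mostly with a low value. They report only what shows in the picture. A call takes as long as a camera call.
- eyes.regions_of(picture, label): "region" (420x560 bool, what is visible of it) and "xy" ([column, row] in pixels, amid what is visible of it).
- eyes.landmark_of(picture, label): "xy" ([column, row] in pixels: a listed point, or the origin of a listed thing).
The state is a dict: "time": time; "joint_positions": joint angles; "joint_vel": joint speeds; "joint_torque": joint torques, N m; "ee_pos": TCP position; "eef_rot": TCP orientation; "ft_force": force on the tool from outside, world axes, zero at the start; "torque": the same for the moment, N m; "width": finger opening in m.
Only numpy, scipy, OpenCV 4.12 (cv2) and the standard library are available. Lean on these libraries where they do the work, as an engineer would, in place of code of your own. Each camera call takes 0.05 s, during which the arm holds its last target. There are 200 camera calls.

### The job

The laser is live: first swing the beam block on its stiff arm across the beam, so that its black plate stands square to the line from the laser to the camera with its middle on that line, and leave it standing there. Then take the filter slide by its knob and slide it until the ball clicks fully into the middle one of its three notches, putting the middle filter in the beam. Finish while still holding the knob at that notch so that I can lock it, and leave the loose parts lying around as they are.

Things in the scene. Friction and masses are not known exactly. Their poses are not given: they have to be found in the camera images.
- board: grey aluminium breadboard, 300 (x) x 900 (y) x 12.7 mm, fixed. Origin: centre of its underside, at table level. The unseen laser beam runs along its -y at board x = +50 mm, 112.7 mm above the table: laser head (dark box, 60 x 170 x 60 mm, top 146 mm above the table) at the +y end, beam block, filter holder, camera (round red body, 82 mm diameter, top 154 mm) at the -y end
- laser_exit (a point): centre of the laser head's black nozzle (24 mm in diameter), where the beam leaves; frame parallel to the board's
- camera_lens (a point): centre of the front of the camera's lens, where the beam ends; frame parallel to the board's
- block_arm (a joint): angle (rad) of the beam block's arm about its post, counter-clockwise from above. 0: along +x of the post's base, itself turned up to 0.15 rad from the board's +x, so 0 is not always square (go by the frame of block_plate). Friction swivel: moving takes about 0.22 N m (1.7 N at the plate), it stays where it is left; stops at +-1.9. Starts 0.9 to 1.4, swung out towards the laser
- block_pivot (a point): the arm's vertical swivel axis, at beam height, in the middle of a black collar 25 mm in diameter; post tip 128 mm above the table. The frame turns with the arm: x points along the arm to the plate
- block_plate (a point): centre of the beam block's plate: upright black plate 50 mm (along the arm) x 10 mm thick x 60 mm tall, centre 112.7 and top edge 142.7 mm above the table, 130 mm from the swivel axis; an 8 mm rod joins it to the collar. Frame turns with the arm: x outward along the arm, y the plate's normal, z up. Can be pinched across its thickness from above, or pushed
- holder_window (a point): centre of the filter holder's window (27 mm in diameter), on the beam: black housing 56 (x) x 22 (y) x 71 mm on a post; the plunger and lock screws on top reach 160 mm above the table. Frame parallel to the board's
- filter_slide (a joint): travel (m) of the filter slide (aluminium plate 150 x 8 x 40 mm, three round filters in a row) along the board's +x. A sprung ball in the holder drops into V notches in its top edge at 0.000, 0.040 (middle) and 0.080; stops 4 mm beyond. A notch draws the slide to its centre from 2.5 mm either side; leaving it takes about 7 N, sliding between notches 1 to 2 N. Starts 0 to 0.02
- slide_knob (a point): centre of the slide's knob: upright knurled steel cylinder, 15 mm in diameter, 30 mm tall, on the -x end of the slide. The point is at mid-height, 146 mm above the table; knob top 161 mm; the slide's top edge beside it 133 mm. It lies 81 mm from mid_filter on the board's -x side. Frame parallel to the board's
- mid_filter (a point): centre of the middle one of the slide's three filters (40 mm apart); on the beam when the middle notch is reached; moves with the slide
- ball_driver: loose bystander: hex driver with black handle, 150 mm long, lying on the board; origin under its middle
- lens_cap: loose bystander: black lens cap, 31 mm in diameter, 10 mm high, on the board under the swing of the block; origin at the centre of its underside
- spare_post: loose bystander: steel post 12.7 mm in diameter, 75 mm tall, upright on the board; origin at the centre of its foot
- mirror_mount: loose bystander: mirror in a black 46 mm square adjuster on a steel pedestal, 123 mm tall, on the board's far side; origin at the centre of its foot
- lens_tube: loose bystander: black lens tube 32 mm in diameter, 50 mm tall, standing on the table; origin at the centre of its foot
- optic_box: loose bystander: flat box 62 x 62 x 28 mm on the table; origin at the centre of its underside
- screw_tray: loose bystander: open tray of screws 110 x 80 x 28 mm on the table; origin at the centre of its underside

How it is judged:
On the way, in this order (a step that is already met when the one before it is completed fails the run):
1. the beam block stands square across the beam and has come to rest (x of block_plate in the frame of board between 0.036 and 0.064 m and angle between the y axis of block_plate and the y axis of board, either way round below 0.15 rad and velocity of joint block_arm between -0.05 and 0.05 rad/s), for 0.3 s.
2. the slide is in its middle notch (value of joint filter_slide between 0.0385 and 0.0415 m), for 0.3 s.
At the end, for the whole second after the job is handed in: the block's plate is square to the beam within 0.15 rad with its centre within 14 mm of the beam line, untouched by the robot; the slide is at its middle notch within 1.5 mm; and the fingers hold the knob (contact force over 1 N, grasp point within 30 mm of the knob's centre) (all of step 2 and x of block_plate in the frame of board between 0.036 and 0.064 m and angle between the y axis of block_plate and the y axis of board, either way round below 0.15 rad and contact force between the fingers and filter_slide above 1 N and distance between the grasp point and slide_knob below 0.03 m and contact force between each of the arm, the fingers and block_arm below 0.2 N); the arm keeps its last pose, push and grip.
It fails at once if a loose bystander was shifted or knocked over (over 20 mm) (distance of any of ball_driver, lens_cap, spare_post, mirror_mount, lens_tube, optic_box, screw_tray from where it was at the start of the episode above 0.02 m or angle between any of spare_post, mirror_mount, lens_tube's own z axis and vertical above 0.5 rad).
It also fails if it takes over 58 s, if anything falls off the work surface, if the arm or the gripper's body presses on something with over 40 N, if the wrist force passes 120 N, or if a joint passes its speed limit or range.

## Working session

There is one attempt and no reset: what is moved stays moved. The work goes in short steps, Python scripts to look and compute and a tool call to move; the robot and the scene stay as the last step left them, time stands still between calls to the robot, and variables do not carry over. Pictures are saved under pics/ and viewed, about 8 in all and at most 12, crops included, and the job is handed in when it is done.

Besides the shell and the picture viewer there is one more tool, called after "Request:" by a JSON object that holds its "method" and its "body". play_rows: Moves the arm, as the interface text tells. Shift numbers are shares of 0.2 m and turn numbers shares of 90 degrees, none past 1 either way. Its arguments: {"type":"object","properties":{"motion":{"type":"array","items":{"type":"array","items":{"type":"number"}}},"squeeze":{"type":"number"}},"required":["motion"]}

```bash
mkdir -p pics; cat > h.py <<'E'
import numpy as np, cv2
from bench import r, eyes, job
def tri(obs):
    A=[];
    for c,xy in obs:
        u=cv2.undistortPoints(np.array([[xy]],float),c["mtx"],np.array(c["dist"],float))[0,0]
        P=np.c_[c["R"],c["t"]]
        A+= [u[0]*P[2]-P[0],u[1]*P[2]-P[1]]
    A=np.array(A); return np.linalg.lstsq(A[:,:3],-A[:,3],rcond=None)[0]
def onz(c,xy,z):
    u=cv2.undistortPoints(np.array([[xy]],float),np.array(c["mtx"]),np.array(c["dist"],float))[0,0]
    R=np.array(c["R"]);o=-R.T@np.array(c["t"]);d=R.T@np.array([u[0],u[1],1]);return o+d*(z-o[2])/d[2]
def save(c,n): cv2.imwrite("pics/"+n,c["image"][:,:,::-1])
E
python3 - <<'E'
from h import *
np.set_printoptions(precision=4,suppress=True)
a=eyes.camera("top");b=eyes.camera("side")
cv2.imwrite("pics/a.png",a["image"][:,:,::-1]);cv2.imwrite("pics/b.png",b["image"][:,:,::-1])
Z=dict(board=0,laser_exit=.1127,camera_lens=.1127,block_pivot=.1127,block_plate=.1127,holder_window=.1127,slide_knob=.146,mid_filter=.1127,ball_driver=.0127,lens_cap=.0127,spare_post=.0127,mirror_mount=.0127,lens_tube=0,optic_box=0,screw_tray=0)
for n,z in Z.items():
    L=[eyes.landmark_of(c,n) for c in(a,b)]
    s=n
    for c,l in zip((a,b),L):
        if l: s+=f" | p{l[0]['p']:.2f} {np.array(l[0]['xy']).round(1)} {onz(c,l[0]['xy'],z).round(4)[:2]}"
        else: s+=" | -"
    if all(L): s+=f" | tri {tri([(a,L[0][0]['xy']),(b,L[1][0]['xy'])])}"
    print(s)
print(r.read_state())
for c in(a,b): print(-c["R"].T@c["t"])
E
```

```text
board | p0.94 [320.9 192.2] [0.5674 0.0204] | p0.94 [288.7 206.9] [0.5706 0.0099] | tri [0.565  0.0209 0.0098]
laser_exit | p0.82 [244.8 168.3] [0.6206 0.2615] | p0.92 [230.  214.3] [0.6181 0.2596] | tri [0.6192 0.2606 0.1133]
camera_lens | p0.62 [406.2 168.6] [ 0.6275 -0.2237] | p0.90 [311.2 148.5] [ 0.6166 -0.2061] | tri [ 0.6305 -0.2295  0.0965]
block_pivot | p0.64 [330.2 152.2] [0.6737 0.0064] | p0.68 [290.5 206.5] [0.4889 0.1246] | tri [ 0.6635 -0.0428 -0.0588]
block_plate | p0.83 [253.7 198.5] [0.5305 0.2335] | -
holder_window | p0.87 [366.7 170.1] [ 0.6209 -0.1035] | p0.72 [293.8 159.2] [ 0.6291 -0.1082] | tri [ 0.6217 -0.1008  0.119 ]
slide_knob | p0.69 [369.  207.9] [ 0.5038 -0.101 ] | p0.57 [319.4 162.2] [ 0.5191 -0.0971] | tri [ 0.5101 -0.0964  0.1495]
mid_filter | p0.78 [366.  180.7] [ 0.5887 -0.1011] | p0.69 [301.9 164.4] [ 0.5873 -0.0959] | tri [ 0.59   -0.1017  0.1086]
ball_driver | p0.75 [329.5 211.6] [ 0.5031 -0.006 ] | p0.68 [303.7 208.1] [ 0.5158 -0.0002] | tri [ 0.509  -0.0023  0.0141]
lens_cap | p0.49 [259.4 192.8] [0.561  0.2204] | -
spare_post | p0.39 [393.9 22
[... 368 characters left out ...]
.3] [ 0.2889 -0.3107]
screw_tray | p0.87 [141.3 223. ] [0.4596 0.5995] | p0.94 [192.2 346.8] [0.4553 0.6197] | tri [ 0.4639  0.6089 -0.0214]
{'time': 1.6, 'joint_positions': array([ 1.1824,  0.3322, -0.0647,  1.4601,  0.0216,  1.3499, -0.0885]), 'joint_vel': array([-0.0013,  0.0003, -0.0016, -0.0001,  0.0009, -0.0001, -0.0014]), 'joint_torque': array([  0.0001, -62.3035,   0.0245, -39.0118,  -0.0611,   0.0317,
         0.    ]), 'ee_pos': array([ 0.2236, -0.5837,  0.2226]), 'eef_rot': array([0.9833, 0.1819, 0.    , 0.    ]), 'ft_force': array([-0.6275,  0.4898,  0.0608]), 'torque': array([0.0039, 0.0025, 0.0299]), 'width': 0.08697841614518673}
[0.3954 0.1766 1.2608]
[-0.1044  1.0415  0.9724]
```

```bash
python3 - <<'E'
import cv2
a=cv2.imread("pics/a.png");b=cv2.imread("pics/b.png")
cv2.imwrite("pics/a1.png",cv2.resize(a[120:260,220:430],None,fx=3.8,fy=3.8,interpolation=cv2.INTER_CUBIC))
cv2.imwrite("pics/b1.png",cv2.resize(b[110:290,190:430],None,fx=3.3,fy=3.3,interpolation=cv2.INTER_CUBIC))
E
```

```text
(no output)
```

View pics/a1.png

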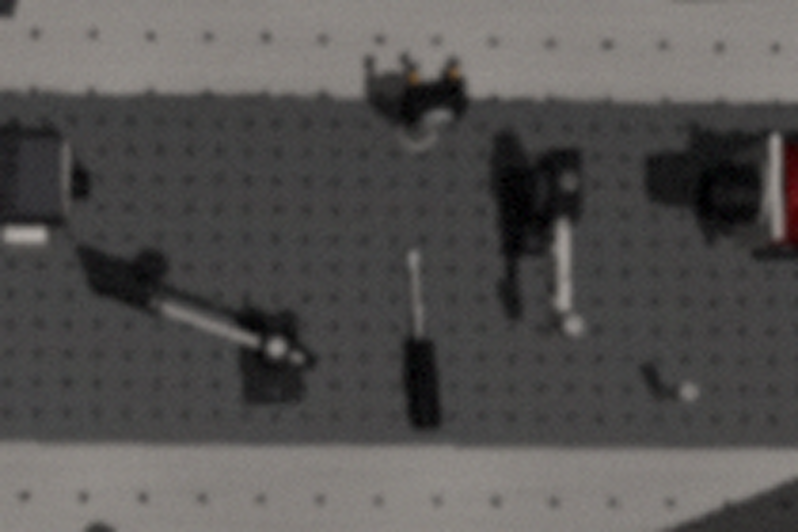

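View pics/b1.png

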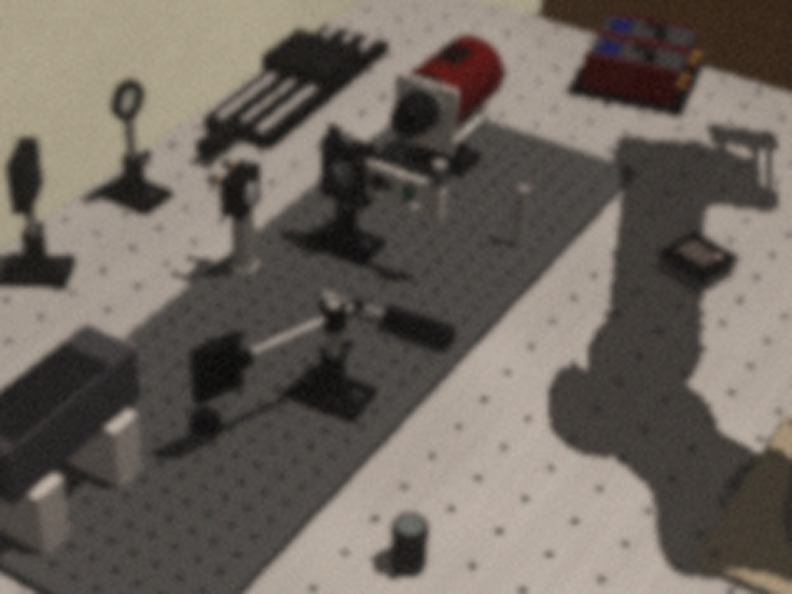

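```bash
python3 - <<'E'
from h import *
import pickle
np.set_printoptions(precision=4,suppress=True)
a=eyes.camera("top");b=eyes.camera("side")
A=lambda x,y:(x/3.8+220-.37,y/3.8+120-.37)
B=lambda x,y:(x/3.3+190-.35,y/3.3+110-.35)
print("pivot",onz(a,A(275,346),.128),onz(b,B(333,297),.128),tri([(a,A(275,346)),(b,B(333,297))]))
print("knob",onz(a,A(572,324),.161),onz(b,B(440,164),.161),tri([(a,A(572,324)),(b,B(440,164))]))
print("spost",onz(a,A(688,391),.0877),onz(b,B(523,187),.0877))
print("plate ends top", onz(a,A(80,252),.1427),onz(a,A(155,305),.1427), onz(b,B(192,350),.1427),onz(b,B(243,333),.1427))
e=[onz(a,A(*p),.0127) for p in[(10,441),(640,446),(10,92),(300,95),(780,102)]]
print("edges",*e)
for q in((e[0],e[1]),(e[2],e[4])):
    d=q[0]-q[1];print("yaw",np.arctan2(-d[0],d[1]))
print("laser right-front top", onz(a,A(68,225),.146),onz(a,A(72,130),.146))
for n in("block_plate","block_arm"):
  for c in(a,b):
    for g in eyes.regions_of(c,n)[:2]:
        m=g["region"];ys,xs=np.where(m);print(n,c is a,g["p"],g["xy"],m.sum(),xs.min(),xs.max(),ys.min(),ys.max())
E
```

```text
pivot [0.4945 0.1206 0.128 ] [0.497  0.1124 0.128 ] [0.493  0.1205 0.1349]
knob [ 0.511  -0.1007  0.161 ] [ 0.5069 -0.0985  0.161 ] [ 0.5102 -0.1021  0.158 ]
spost [ 0.4661 -0.2123  0.0877] [ 0.4646 -0.2125  0.0877]
plate ends top [0.5629 0.2702 0.1427] [0.5232 0.2126 0.1427] [0.5462 0.2626 0.1427] [0.5234 0.218  0.1427]
edges [0.4218 0.3364 0.0127] [ 0.4235 -0.1953  0.0127] [0.7199 0.3438 0.0127] [0.7213 0.0952 0.0127] [ 0.723  -0.3227  0.0127]
yaw 0.0031318207192599546
yaw 0.004664520095591372
laser right-front top [0.583  0.2794 0.146 ] [0.6564 0.2779 0.146 ]
block_plate True 0.53 [260.8, 198.0] 156 243 302 191 215
block_arm True 0.59 [334.0, 145.9] 268 325 343 136 159
block_arm True 0.56 [271.7, 200.8] 287 244 302 192 215
block_arm False 0.7 [257.6, 214.9] 517 247 299 201 231
```

```bash
cat >> h.py <<'E'
from scipy.spatial.transform import Rotation as Ro
def plan(pos,psi,s=None):
    s=s or r.read_state(); R0=Ro.from_quat(s["eef_rot"])
    T=Ro.from_matrix(np.array([[np.cos(psi),np.sin(psi),0],[np.sin(psi),-np.cos(psi),0],[0,0,-1]]))
    d=R0.inv().apply(np.array(pos)-s["ee_pos"])/.2
    w=(R0.inv()*T).as_rotvec()/(np.pi/2)
    print("plan",d.round(3),w.round(3),"dist",np.linalg.norm(d)*.2,"deg",np.linalg.norm(w)*90)
def st():
    s=r.read_state();M=Ro.from_quat(s["eef_rot"]).as_matrix();print("t",s["time"],"pos",s["ee_pos"].round(4),"psi",np.arctan2(M[1,0],M[0,0]).round(4),"F",s["ft_force"].round(2),"w",round(s["width"],4),"q",s["joint_positions"].round(2));return s
E
python3 -c "
from h import *
st();plan([.36,-.40,.25],.366)"
```

```text
t 1.9 pos [ 0.2236 -0.5837  0.2226] psi 0.3658 F [ 0.23 -1.54  0.34] w 0.0871 q [ 1.18  0.33 -0.06  1.46  0.02  1.35 -0.09]
plan [ 0.966 -0.614 -0.137] [ 0. -0. -0.] dist 0.23043612858550697 deg 0.011285913256770254
```

Request:
{"method": "play_rows", "body": {"motion": [[0.965, -0.615, -0.2, 0, 0, 0, 70], [0.965, -0.615, -0.2, 0, 0, 0, 70], [0.965, -0.615, -0.2, 0, 0, 0, 70], [0.965, -0.615, -0.2, 0, 0, 0, 70], [0.965, -0.615, -0.2, 0, 0, 0, 70]], "squeeze": 20}}

```text
time: 2.52
ee_pos: [0.3628, -0.3968, 0.2637]
eef_rot: [0.983, 0.185, 0.001, 0.001]
ft_force: [-0.5, -0.9, -0.1]
width: 0.0615
```

```bash
python3 -c "
from h import *
st();plan([.45,-.18,.26],.6);plan([.45,-.2,.26],1.0)"
```

```text
t 2.525 pos [ 0.3628 -0.3968  0.2637] psi 0.3722 F [-0.51 -0.9  -0.1 ] w 0.0615 q [ 0.94  0.13 -0.21  1.62  0.03  1.39 -0.48]
plan [ 0.8   -0.851  0.019] [ 0.001 -0.001 -0.145] dist 0.23368987106599046 deg 13.052810346203295
plan [ 0.764 -0.758  0.019] [ 0.001 -0.001 -0.4  ] dist 0.21526535080068798 deg 35.97072530970848
```

Request:
{"method": "play_rows", "body": {"motion": [[0.76, -0.76, 0.02, 0, 0, -0.4, 70], [0.76, -0.76, 0.02, 0, 0, -0.4, 70], [0.76, -0.76, 0.02, 0, 0, -0.4, 70], [0.76, -0.76, 0.02, 0, 0, -0.4, 70], [0.76, -0.76, 0.02, 0, 0, -0.4, 70]]}}

```text
time: 3.15
ee_pos: [0.4479, -0.2026, 0.2586]
eef_rot: [0.878, 0.478, 0.0, 0.0]
ft_force: [-0.5, -1.0, -0.2]
width: 0.0611
```

```bash
python3 -c "
from h import *
st();plan([.5,0,.26],1.1)"
```

```text
t 3.15 pos [ 0.4479 -0.2026  0.2586] psi 0.9963 F [-0.51 -1.01 -0.24] w 0.0611 q [ 0.75  0.04 -0.42  1.73  0.02  1.37 -0.25]
plan [ 0.992 -0.332 -0.007] [ 0.     0.    -0.066] dist 0.20920291522493029 deg 5.943273692739693
```

Request:
{"method": "play_rows", "body": {"motion": [[0.99, -0.33, 0, 0, 0, -0.07, 70], [0.99, -0.33, 0, 0, 0, -0.07, 70], [0.99, -0.33, 0, 0, 0, -0.07, 70], [0.99, -0.33, 0, 0, 0, -0.07, 70], [0.99, -0.33, 0, 0, 0, -0.07, 70]]}}

```text
time: 3.78
ee_pos: [0.5003, -0.0021, 0.2583]
eef_rot: [0.852, 0.524, -0.0, -0.0]
ft_force: [-0.4, -0.7, 0.2]
width: 0.0611
```

```bash
python3 -c "
from h import *
st();plan([.535,.18,.2],1.2);plan([.5405,.197,.2],1.2)"
```

```text
t 3.775 pos [ 0.5003 -0.0021  0.2583] psi 1.1032 F [-0.4  -0.73  0.21] w 0.0611 q [ 0.52  0.08 -0.63  1.7   0.05  1.38 -0.59]
plan [ 0.891 -0.255  0.292] [-0.     0.    -0.062] dist 0.19429318972335713 deg 5.5439119727458115
plan [ 0.979 -0.269  0.292] [-0.     0.    -0.062] dist 0.21128289546921383 deg 5.5439119727458115
```

Request:
{"method": "play_rows", "body": {"motion": [[0.89, -0.25, 0.2, 0, 0, -0.06, 70], [0.89, -0.25, 0.2, 0, 0, -0.06, 70], [0.89, -0.25, 0.2, 0, 0, -0.06, 70], [0.89, -0.25, 0.2, 0, 0, -0.06, 70], [0.89, -0.25, 0.2, 0, 0, -0.06, 70]]}}

```text
time: 4.4
ee_pos: [0.5363, 0.1771, 0.218]
eef_rot: [0.827, 0.563, -0.001, 0.0]
ft_force: [-0.5, -0.9, 0.3]
width: 0.0611
```

```bash
python3 -c "
from h import *
st();plan([.5405,.237,.19],1.2)"
```

```text
t 4.4 pos [0.5363 0.1771 0.218 ] psi 1.1948 F [-0.52 -0.87  0.28] w 0.0611 q [ 0.23  0.29 -0.76  1.6   0.2   1.34 -0.93]
plan [ 0.286 -0.09   0.14 ] [-0.     0.001 -0.003] dist 0.06621916020297958 deg 0.307906800654392
```

Request:
{"method": "play_rows", "body": {"motion": [[0.286, -0.09, 0.14, 0, 0, 0, 70], [0.286, -0.09, 0.14, 0, 0, 0, 70], [0.286, -0.09, 0.14, 0, 0, 0, 70]]}}

```text
time: 4.78
ee_pos: [0.5404, 0.2373, 0.1905]
eef_rot: [0.827, 0.563, -0.0, 0.001]
ft_force: [1.3, -1.6, 0.4]
width: 0.0608
```

```bash
python3 -c "
from h import *
st()
b=eyes.camera('side');a=eyes.camera('top')
i=np.vstack([cv2.resize(c['image'][y:y+75,x:x+200],None,fx=4,fy=4,interpolation=cv2.INTER_CUBIC) for c,x,y in((a,200,165),(b,210,190))])
cv2.imwrite('pics/c.png',i[:,:,::-1])"
```

```text
t 4.775 pos [0.5404 0.2373 0.1905] psi 1.1955 F [ 1.35 -1.59  0.38] w 0.0608 q [ 0.12  0.37 -0.77  1.57  0.27  1.31 -1.06]
```

View pics/c.png

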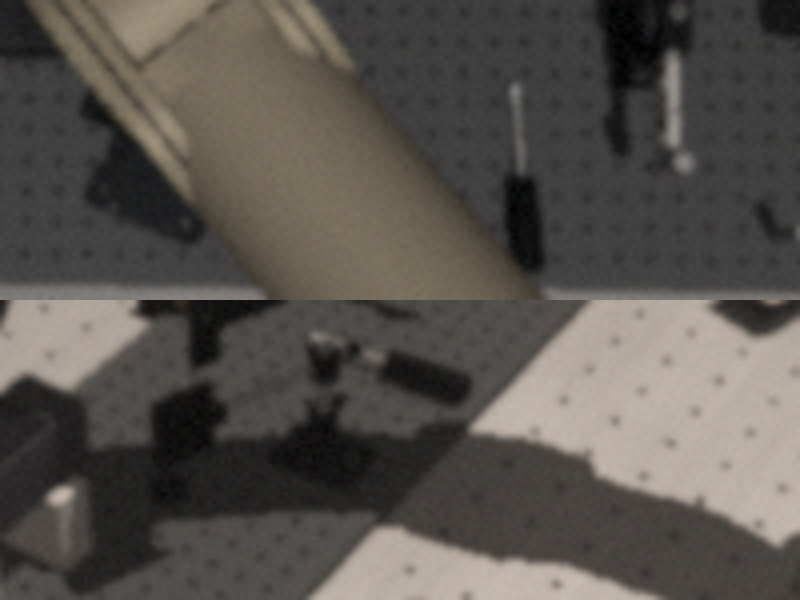

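Request:
{"method": "play_rows", "body": {"motion": [[0, 0, 0.13, 0, 0, 0, 70], [0, 0, 0.26, 0, 0, 0, 70], [0, 0, 0.37, 0, 0, 0, 70], [0, 0, 0.37, 0, 0, 0, 70]]}}

```text
time: 5.38
ee_pos: [0.5395, 0.2375, 0.1157]
eef_rot: [0.826, 0.563, -0.001, 0.0]
ft_force: [0.5, 0.2, 0.8]
width: 0.0607
```

Request:
{"method": "play_rows", "body": {"motion": [[0, 0, 0, 0, 0, 0, 10], [0, 0, 0, 0, 0, 0, 0], [0, 0, 0, 0, 0, 0, 0], [0, 0, 0, 0, 0, 0, 0], [0, 0, 0, 0, 0, 0, 0]], "squeeze": 10}}

```text
time: 6.0
ee_pos: [0.5395, 0.2399, 0.1166]
eef_rot: [0.826, 0.564, 0.0, 0.0]
ft_force: [0.0, 0.1, 0.4]
width: 0.0188
```

```bash
python3 -c "
from h import *
s=st();print(Ro.from_quat(s['eef_rot']).as_matrix().round(3))
P=np.array([.4945,.119]);d=s['ee_pos'][:2]-P;print(np.linalg.norm(d),np.arctan2(d[1],d[0]))"
```

```text
t 6.0 pos [0.5395 0.2399 0.1166] psi 1.1985 F [0.04 0.05 0.4 ] w 0.0188 q [ 0.1   0.44 -0.75  1.65  0.32  1.18 -1.1 ]
[[ 0.364  0.931  0.   ]
 [ 0.931 -0.364 -0.   ]
 [-0.     0.    -1.   ]]
0.12898019549254947 1.2144353867354136
```

Request:
{"method": "play_rows", "body": {"motion": [[0, 0, 0, 0, 0, 0, 0], [0, 0, 0, 0, 0, 0, 0], [0, 0, 0, 0, 0, 0, 0], [0, 0, 0, 0, 0, 0, 0]]}}

```text
time: 6.5
ee_pos: [0.5395, 0.24, 0.1166]
eef_rot: [0.826, 0.564, 0.0, -0.0]
ft_force: [-1.6, 1.7, 0.2]
width: 0.01
```

```bash
python3 -c "
from h import *
s=st()
P=np.array([.4945,.119]);d=s['ee_pos'][:2]-P;rr=np.linalg.norm(d);t0=np.arctan2(d[1],d[0]);print(rr,t0)
R0=Ro.from_quat(s['eef_rot'])
for t in np.linspace(t0,0,15)[1:]:
  e=np.r_[P+rr*np.array([np.cos(t),np.sin(t)]),s['ee_pos'][2]]
  print(round(t,3),(R0.inv().apply(e-s['ee_pos'])/.2).round(3),round((t0-t)/(np.pi/2),3))
"
```

```text
t 6.5 pos [0.5395 0.24   0.1166] psi 1.1985 F [-1.62  1.74  0.17] w 0.01 q [ 0.1   0.44 -0.75  1.65  0.32  1.17 -1.1 ]
0.12908700485916214 1.2149128724876934
1.128 [-0.002  0.056 -0.   ] 0.055
1.041 [-0.008  0.112 -0.   ] 0.11
0.955 [-0.019  0.166 -0.   ] 0.166
0.868 [-0.035  0.22  -0.   ] 0.221
0.781 [-0.055  0.272 -0.   ] 0.276
0.694 [-0.08   0.322 -0.   ] 0.331
0.607 [-0.109  0.37  -0.   ] 0.387
0.521 [-0.143  0.415 -0.   ] 0.442
0.434 [-0.18   0.457 -0.   ] 0.497
0.347 [-0.22   0.496 -0.   ] 0.552
0.26 [-0.264  0.531 -0.   ] 0.608
0.174 [-0.31   0.562 -0.   ] 0.663
0.087 [-0.359  0.589 -0.   ] 0.718
0.0 [-0.411  0.612 -0.   ] 0.773
```

Request:
{"method": "play_rows", "body": {"motion": [[-0.002, 0.056, 0, 0, 0, 0.055, 0], [-0.008, 0.112, 0, 0, 0, 0.11, 0], [-0.019, 0.166, 0, 0, 0, 0.166, 0], [-0.035, 0.22, 0, 0, 0, 0.221, 0], [-0.055, 0.272, 0, 0, 0, 0.276, 0]]}}

```text
time: 7.12
ee_pos: [0.5862, 0.2091, 0.1165]
eef_rot: [0.928, 0.372, -0.0, 0.0]
ft_force: [-2.9, -2.4, 3.3]
width: 0.0101
```

```bash
cat >> h.py <<'E'
def arc(tend,n=5):
  s=st()
  P=np.array([.4945,.119]);d=s['ee_pos'][:2]-P;rr=np.linalg.norm(d);t0=np.arctan2(d[1],d[0]);print(rr,t0)
  R0=Ro.from_quat(s['eef_rot']);M=R0.as_matrix();ps=np.arctan2(M[1,0],M[0,0])
  for t in np.linspace(t0,tend,n+1)[1:]:
    e=np.r_[P+.129*np.array([np.cos(t),np.sin(t)]),.1166]
    print(round(t,3),(R0.inv().apply(e-s['ee_pos'])/.2).round(3),round((ps-t)/(np.pi/2),3))
E
python3 -c "
from h import *
arc(.35)"
```

```text
t 7.125 pos [0.5862 0.2091 0.1165] psi 0.7618 F [-2.89 -2.39  3.31] w 0.0101 q [ 0.07  0.48 -0.64  1.57  0.3   1.19 -1.43]
0.12855753815646315 0.7765031878166978
0.691 [ 0.001  0.055 -0.   ] 0.045
0.606 [-0.006  0.11  -0.   ] 0.099
0.521 [-0.016  0.164 -0.   ] 0.154
0.435 [-0.032  0.216 -0.   ] 0.208
0.35 [-0.052  0.268 -0.   ] 0.262
```

Request:
{"method": "play_rows", "body": {"motion": [[0, 0.055, 0, 0, 0, 0.05, 0], [-0.006, 0.11, 0, 0, 0, 0.103, 0], [-0.016, 0.164, 0, 0, 0, 0.157, 0], [-0.032, 0.216, 0, 0, 0, 0.21, 0], [-0.052, 0.268, 0, 0, 0, 0.265, 0]]}}

```text
time: 7.75
ee_pos: [0.6149, 0.1633, 0.1165]
eef_rot: [0.985, 0.172, -0.001, 0.0]
ft_force: [-7.9, -1.7, 5.0]
width: 0.0102
```

```bash
python3 -c "
from h import *
arc(0.004)"
```

```text
t 7.75 pos [0.6149 0.1633 0.1165] psi 0.3459 F [-7.9  -1.71  4.99] w 0.0102 q [ 0.08  0.49 -0.54  1.53  0.26  1.2  -1.74]
0.1282962939719498 0.3528230135560445
0.283 [ 0.002  0.045 -0.001] 0.04
0.213 [-0.002  0.09  -0.   ] 0.084
0.144 [-0.01   0.134 -0.   ] 0.129
0.074 [-0.02   0.178 -0.   ] 0.173
0.004 [-0.034  0.221 -0.   ] 0.218
```

Request:
{"method": "play_rows", "body": {"motion": [[-0.004, 0.045, 0, 0, 0, 0.04, 0], [-0.01, 0.09, 0, 0, 0, 0.084, 0], [-0.018, 0.134, 0, 0, 0, 0.129, 0], [-0.03, 0.178, 0, 0, 0, 0.173, 0], [-0.044, 0.221, 0, 0, 0, 0.218, 0]]}}

```text
time: 8.38
ee_pos: [0.6227, 0.1194, 0.1166]
eef_rot: [1.0, 0.002, 0.0, -0.0]
ft_force: [0.6, 2.7, 0.6]
width: 0.0098
```

Request:
{"method": "play_rows", "body": {"motion": [[0, 0, 0, 0, 0, 0, 0], [0, 0, 0, 0, 0, 0, 0]]}}

```text
time: 8.62
ee_pos: [0.6227, 0.1193, 0.1166]
eef_rot: [1.0, 0.004, 0.0, 0.0]
ft_force: [-0.7, -0.8, 0.4]
width: 0.0099
```

```bash
python3 -c "
from h import *
arc(0.004,1)"
```

```text
t 8.625 pos [0.6227 0.1193 0.1166] psi 0.0074 F [-0.69 -0.82  0.45] w 0.0099 q [ 0.1   0.47 -0.47  1.54  0.22  1.18 -1.98]
0.12821373505012013 0.0021097385757670073
0.004 [ 0.004 -0.001 -0.   ] 0.002
```

Square, with low residual forces. Release to a modest opening and lift.

Request:
{"method": "play_rows", "body": {"motion": [[0, 0, 0, 0, 0, 0, 50], [0, 0, 0, 0, 0, 0, 50], [0, 0, 0, 0, 0, 0, 50], [0, 0, 0, 0, 0, 0, 50], [0, 0, 0, 0, 0, 0, 50]]}}

```text
time: 9.25
ee_pos: [0.6226, 0.1193, 0.1165]
eef_rot: [1.0, 0.003, 0.0, 0.0]
ft_force: [0.2, 0.6, 0.2]
width: 0.0423
```

Request:
{"method": "play_rows", "body": {"motion": [[0, 0, -0.15, 0, 0, 0, 50], [0, 0, -0.3, 0, 0, 0, 50], [0, 0, -0.5, 0, 0, 0, 50], [0, 0, -0.5, 0, 0, 0, 50]]}}

```text
time: 9.75
ee_pos: [0.6241, 0.12, 0.2202]
eef_rot: [1.0, 0.003, 0.003, -0.001]
ft_force: [-0.1, 0.9, 0.4]
width: 0.0435
```

```bash
python3 -c "
from h import *
st();plan([.52,-.06,.215],0)"
```

```text
t 9.75 pos [0.6241 0.12   0.2202] psi 0.0061 F [-0.14  0.93  0.42] w 0.0435 q [ 0.1   0.39 -0.48  1.42  0.18  1.37 -1.95]
plan [-0.526  0.897  0.022] [-0.001 -0.004  0.004] dist 0.20799385878413804 deg 0.48521381209710224
```

Request:
{"method": "play_rows", "body": {"motion": [[-0.7, 0.5, 0, 0, 0, 0, 60], [-0.7, 0.5, 0, 0, 0, 0, 60], [-0.7, 0.5, 0, 0, 0, 0, 60], [-0.7, 0.5, 0, 0, 0, 0, 60]]}}

```text
time: 10.25
ee_pos: [0.4812, 0.0158, 0.2162]
eef_rot: [1.0, 0.001, -0.0, 0.001]
ft_force: [0.8, -0.6, 0.3]
width: 0.0523
```

```bash
python3 - <<'E'
from h import *
s=st()
a=eyes.camera("top");b=eyes.camera("side")
for n,z in dict(block_plate=.1127,block_pivot=.1127,slide_knob=.146,mid_filter=.1127,holder_window=.1127).items():
    for c in(a,b):
        l=eyes.landmark_of(c,n)
        if l: print(n,c is a,round(l[0]['p'],2),l[0]['xy'],onz(c,l[0]['xy'],z).round(4))
i=np.vstack([cv2.resize(c['image'][y:y+75,x:x+200],None,fx=4,fy=4,interpolation=cv2.INTER_CUBIC) for c,x,y in((a,230,150),(b,210,145))])
cv2.imwrite('pics/d.png',i[:,:,::-1])
E
```

```text
t 10.25 pos [0.4812 0.0158 0.2162] psi 0.0022 F [ 0.81 -0.64  0.28] w 0.0523 q [ 0.33  0.05 -0.47  1.81  0.02  1.29 -1.71]
block_plate True 0.61 [295.2, 169.5] [0.6193 0.1113 0.1127]
block_plate False 0.74 [258.1, 193.9] [0.6099 0.129  0.1127]
block_pivot True 0.66 [288.2, 212.8] [0.4894 0.131  0.1127]
block_pivot False 0.91 [292.4, 205.0] [0.4882 0.1151 0.1127]
slide_knob False 0.55 [319.2, 164.1] [ 0.5136 -0.0865  0.146 ]
mid_filter True 0.45 [261.5, 187.7] [0.5631 0.2109 0.1127]
mid_filter False 0.54 [304.1, 160.1] [ 0.5958 -0.124   0.1127]
holder_window True 0.46 [363.5, 170.1] [ 0.6207 -0.0938  0.1127]
holder_window False 0.61 [294.8, 162.6] [ 0.614  -0.0916  0.1127]
```

View pics/d.png

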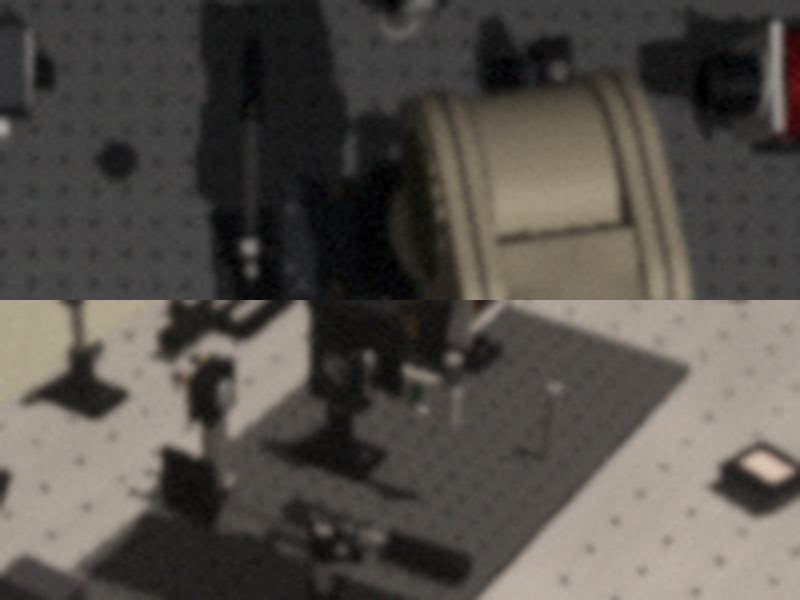

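```bash
python3 - <<'E'
from h import *
a=eyes.camera("top")
A=lambda x,y:(x/4+230-.37,y/4+150-.37)
for p,z in(((250,247),.128),((253,40),.1427),((253,98),.1427)): print(onz(a,A(*p),z))
st();plan([.5105,-.1005,.2],0)
E
```

```text
[0.49243224 0.12022778 0.128     ]
[0.64247613 0.12002182 0.1427    ]
[0.59970005 0.11968009 0.1427    ]
t 10.9 pos [0.4833 0.0186 0.2164] psi 0.0063 F [-0.1   0.45  0.64] w 0.0522 q [ 0.33  0.05 -0.47  1.81  0.02  1.29 -1.71]
plan [0.132 0.596 0.082] [-0.     0.     0.004] dist 0.12328389611496866 deg 0.3614008378399671
```

Request:
{"method": "play_rows", "body": {"motion": [[0.13, 0.6, 0.05, 0, 0, 0.003, 60], [0.13, 0.6, 0.05, 0, 0, 0.003, 60], [0.13, 0.6, 0.05, 0, 0, 0.003, 60], [0.13, 0.6, 0.05, 0, 0, 0.003, 60]]}}

```text
time: 11.4
ee_pos: [0.51, -0.101, 0.2064]
eef_rot: [1.0, 0.001, -0.0, -0.0]
ft_force: [0.4, 1.0, -0.8]
width: 0.052
```

```bash
python3 - <<'E'
from h import *
b=eyes.camera("side")
st();plan([.5105,-.1005,.134],0)
u=lambda X:cv2.projectPoints(np.array([X],float),cv2.Rodrigues(b["R"])[0],b["t"],b["mtx"],np.array(b["dist"]))[0].ravel()
print(u([.5105,-.1005,.161]))
cv2.imwrite('pics/e.png',cv2.resize(b['image'][110:200,260:380],None,fx=6,fy=6,interpolation=cv2.INTER_CUBIC)[:,:,::-1])
E
```

```text
t 11.45 pos [ 0.5101 -0.1003  0.2066] psi 0.0026 F [0.31 0.11 0.27] w 0.052 q [ 0.44  0.13 -0.36  1.74  0.05  1.27 -1.5 ]
plan [0.002 0.001 0.363] [-0.    -0.     0.002] dist 0.07262130992347579 deg 0.15202518207630877
[322.36584372 158.75461563]
```

View pics/e.png

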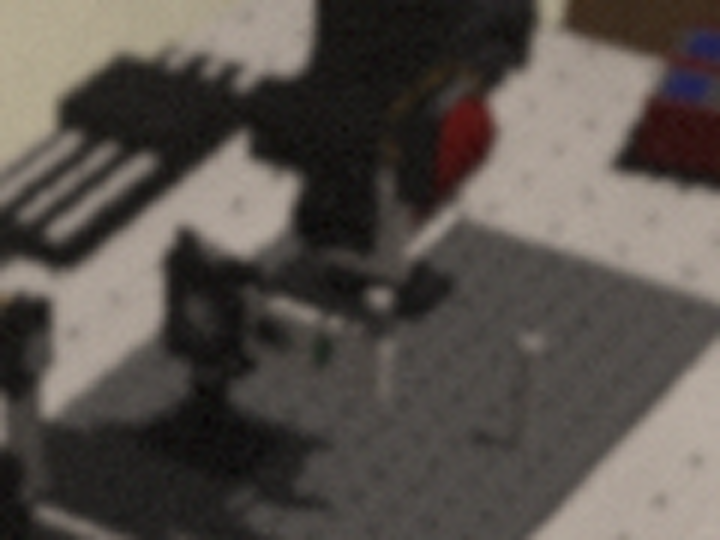

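Request:
{"method": "play_rows", "body": {"motion": [[0, 0, 0.12, 0, 0, 0, 60], [0, 0, 0.24, 0, 0, 0, 60], [0, 0, 0.36, 0, 0, 0, 60], [0, 0, 0.36, 0, 0, 0, 60]]}}

```text
time: 11.95
ee_pos: [0.5089, -0.0999, 0.1334]
eef_rot: [1.0, 0.002, -0.001, -0.0]
ft_force: [0.0, -0.1, -0.5]
width: 0.0522
```

Request:
{"method": "play_rows", "body": {"motion": [[0, 0, 0, 0, 0, 0, 0], [0, 0, 0, 0, 0, 0, 0], [0, 0, 0, 0, 0, 0, 0], [0, 0, 0, 0, 0, 0, 0], [0, 0, 0, 0, 0, 0, 0]], "squeeze": 20}}

```text
time: 12.58
ee_pos: [0.51, -0.1022, 0.1347]
eef_rot: [1.0, 0.0, 0.0, 0.001]
ft_force: [0.0, -1.4, 1.1]
width: 0.0146
```

Request:
{"method": "play_rows", "body": {"motion": [[0, 0, 0, 0, 0, 0, 0], [0, 0, 0, 0, 0, 0, 0], [0, 0, 0, 0, 0, 0, 0]], "squeeze": 30}}

```text
time: 12.95
ee_pos: [0.51, -0.1021, 0.1347]
eef_rot: [1.0, 0.0, 0.0, 0.0]
ft_force: [-0.8, -4.9, 1.7]
width: 0.014
```

Request:
{"method": "play_rows", "body": {"motion": [[0.03, 0, 0, 0, 0, 0, 0], [0.06, 0, 0, 0, 0, 0, 0], [0.09, 0, 0, 0, 0, 0, 0], [0.12, 0, 0, 0, 0, 0, 0]]}}

```text
time: 13.45
ee_pos: [0.5335, -0.102, 0.1346]
eef_rot: [1.0, 0.0, -0.001, 0.0]
ft_force: [-4.6, -4.7, 4.9]
width: 0.0137
```

```bash
python3 - <<'E'
from h import *
st()
b=eyes.camera("side")
for n in("slide_knob","mid_filter","holder_window"):
    l=eyes.landmark_of(b,n)
    if l: print(n,l[0]['p'],onz(b,l[0]['xy'],.146 if n=="slide_knob" else .1127))
cv2.imwrite('pics/f.png',cv2.resize(b['image'][130:190,270:350],None,fx=9,fy=9,interpolation=cv2.INTER_CUBIC)[:,:,::-1])
E
```

```text
t 13.45 pos [ 0.5335 -0.102   0.1346] psi 0.0006 F [-4.6  -4.72  4.88] w 0.0137 q [ 0.42  0.25 -0.36  1.77  0.1   1.14 -1.54]
slide_knob 0.6 [ 0.53785379 -0.10400272  0.146     ]
mid_filter 0.73 [ 0.62074811 -0.11883415  0.1127    ]
holder_window 0.76 [ 0.6210351  -0.09781766  0.1127    ]
```

View pics/f.png

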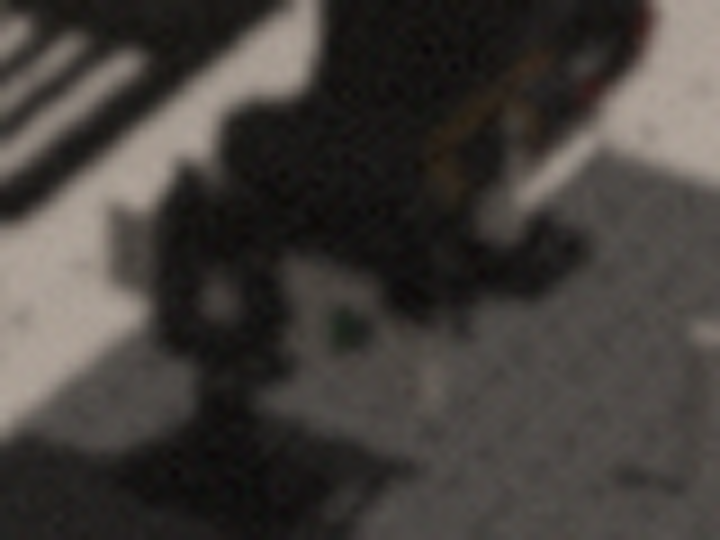

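Request:
{"method": "play_rows", "body": {"motion": [[0.01, 0, 0, 0, 0, 0, 0], [0.01, 0, 0, 0, 0, 0, 0]]}}

```text
time: 13.9
ee_pos: [0.5358, -0.102, 0.1347]
eef_rot: [1.0, 0.0, -0.0, 0.0]
ft_force: [-0.6, -4.7, 2.4]
width: 0.014
```

Request:
{"method": "play_rows", "body": {"motion": [[0.01, 0, 0, 0, 0, 0, 0], [0.01, 0, 0, 0, 0, 0, 0]]}}

```text
time: 14.15
ee_pos: [0.5382, -0.102, 0.1347]
eef_rot: [1.0, 0.0, 0.0, 0.0]
ft_force: [0.9, -4.5, 2.2]
width: 0.0141
```

Request:
{"method": "play_rows", "body": {"motion": [[0.005, 0, 0, 0, 0, 0, 0], [0.005, 0, 0, 0, 0, 0, 0]]}}

```text
time: 14.4
ee_pos: [0.5394, -0.102, 0.1347]
eef_rot: [1.0, 0.0, 0.001, 0.0]
ft_force: [2.1, -5.0, 0.9]
width: 0.014
```

Request:
{"method": "play_rows", "body": {"motion": [[0.005, 0, 0, 0, 0, 0, 0], [0.005, 0, 0, 0, 0, 0, 0]]}}

```text
time: 14.65
ee_pos: [0.5401, -0.102, 0.1347]
eef_rot: [1.0, 0.0, 0.0, 0.0]
ft_force: [0.6, -5.1, 1.5]
width: 0.014
```

Request:
{"method": "play_rows", "body": {"motion": [[0.005, 0, 0, 0, 0, 0, 0], [0.005, 0, 0, 0, 0, 0, 0]]}}

```text
time: 14.9
ee_pos: [0.5406, -0.102, 0.1346]
eef_rot: [1.0, 0.0, -0.0, 0.0]
ft_force: [-2.6, -4.4, 4.1]
width: 0.0141
```

Request:
{"method": "play_rows", "body": {"motion": [[0.005, 0, 0, 0, 0, 0, 0], [0.005, 0, 0, 0, 0, 0, 0]]}}

```text
time: 15.15
ee_pos: [0.541, -0.102, 0.1346]
eef_rot: [1.0, 0.0, -0.001, 0.0]
ft_force: [-5.4, -4.5, 6.4]
width: 0.0144
```

Request:
{"method": "play_rows", "body": {"motion": [[-0.008, 0, 0, 0, 0, 0, 0], [-0.008, 0, 0, 0, 0, 0, 0], [-0.008, 0, 0, 0, 0, 0, 0]]}}

```text
time: 15.52
ee_pos: [0.5403, -0.102, 0.1347]
eef_rot: [1.0, 0.0, 0.0, 0.0]
ft_force: [-0.8, -5.6, 3.1]
width: 0.0141
```

Request:
{"method": "play_rows", "body": {"motion": [[0, 0, 0, 0, 0, 0, 30], [0, 0, 0, 0, 0, 0, 30], [0, 0, 0, 0, 0, 0, 30], [0, 0, 0, 0, 0, 0, 30], [0, 0, 0, 0, 0, 0, 30]]}}

```text
time: 16.15
ee_pos: [0.5404, -0.1012, 0.1345]
eef_rot: [1.0, 0.001, 0.0, -0.0]
ft_force: [0.8, 0.1, 0.1]
width: 0.0265
```

Request:
{"method": "play_rows", "body": {"motion": [[0, 0, 0, 0, 0, 0, 0], [0, 0, 0, 0, 0, 0, 0], [0, 0, 0, 0, 0, 0, 0], [0, 0, 0, 0, 0, 0, 0], [0, 0, 0, 0, 0, 0, 0]], "squeeze": 12}}

```text
time: 16.77
ee_pos: [0.5403, -0.102, 0.1346]
eef_rot: [1.0, 0.0, 0.0, 0.0]
ft_force: [1.2, -5.3, -0.2]
width: 0.0145
```

Request:
{"method": "play_rows", "body": {"motion": [[0, 0, 0, 0, 0, 0, 0], [0, 0, 0, 0, 0, 0, 0], [0, 0, 0, 0, 0, 0, 0], [0, 0, 0, 0, 0, 0, 0]]}}

```text
time: 17.27
ee_pos: [0.5403, -0.1019, 0.1346]
eef_rot: [1.0, 0.0, 0.0, 0.0]
ft_force: [0.3, -6.0, -1.0]
width: 0.0148
```

```bash
python3 - <<'E'
from h import *
st()
a=eyes.camera("top");b=eyes.camera("side")
for n in("slide_knob","mid_filter","block_plate","block_pivot"):
  for c in(a,b):
    l=eyes.landmark_of(c,n)
    if l: print(n,c is a,l[0]['p'],onz(c,l[0]['xy'],.146 if n=="slide_knob" else .1127))
i=np.vstack([cv2.resize(c['image'][y:y+75,x:x+200],None,fx=4,fy=4,interpolation=cv2.INTER_CUBIC) for c,x,y in((a,230,150),(b,210,145))])
cv2.imwrite('pics/g.png',i[:,:,::-1])
E
```

```text
t 17.275 pos [ 0.5403 -0.1019  0.1346] psi 0.0008 F [ 0.27 -5.96 -0.98] w 0.0148 q [ 0.41  0.26 -0.36  1.76  0.1   1.14 -1.54]
slide_knob False 0.67 [ 0.56140892 -0.09935999  0.146     ]
mid_filter False 0.54 [ 0.61128636 -0.11330559  0.1127    ]
block_plate True 0.49 [0.615205   0.12056114 0.1127    ]
block_plate False 0.96 [0.62256128 0.11480172 0.1127    ]
block_pivot True 0.59 [0.48413959 0.12449684 0.1127    ]
block_pivot False 0.62 [0.48440413 0.13474518 0.1127    ]
```

View pics/g.png

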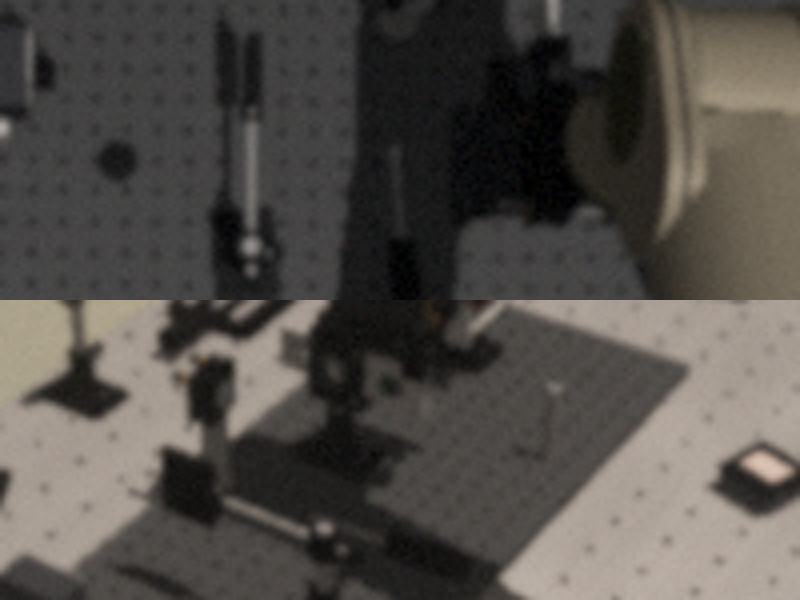

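```bash
python3 -c "
from h import *
st();print(job.close_job())"
```

```text
t 17.775 pos [ 0.5403 -0.102   0.1346] psi 0.0008 F [ 0.14 -5.33 -0.78] w 0.0146 q [ 0.41  0.26 -0.36  1.76  0.1   1.14 -1.54]
the job is handed in; nothing more can be done
None
```

The beam block stands across the beam, and the filter slide is in its middle notch with the gripper still holding the knob. I handed the job in at 17.8 s; the interface gives no verdict, so these are my own checks.

- **Beam block:** I pinched the plate, swung it about 1.2 rad and released it. In the top view it is square to within about 0.02 rad. Its centre is at x ≈ 0.621 m, against about 0.622 m for the beam line. The last picture, taken after I had moved to the knob, shows it still standing square.
- **Filter slide:** I moved it about 30 mm until the notch could be felt. The force along x went from +2 N to −5 N around knob x ≈ 0.540 m, where I expected the middle notch at 0.541 m. I then opened and closed the fingers again so the notch could centre the slide. The force along x is now about 0.1 N, with a 12 N grip and an opening of 14.6 mm on the 15 mm knob.
- **Loose parts:** the ones visible in the last picture (lens cap, driver, mirror mount, spare post and box) look unmoved. The lens tube and screw tray were not in that crop; I did not work near them.

Two things did not fully agree:
- **Sideways force:** about 5 N remains on the knob along y, because the grip is a little off-centre.
- **Knob and filter position:** with the hand in the way, the network's last estimates from the side camera were about 1 to 2 cm off (knob at 0.561 m, middle filter at 0.611 m). I relied on the arm position and the felt notch instead.

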